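Swap the wrong reagent pack in the PCR run kit

TASK

The grey kit tray should hold four reagent packs of the same kind, but one of them is the wrong kind: find it, take it out and set it down upright and flat in the red returns tray. Put the matching pack from the yellow stock tray into the bay it left, upright and flat on the bay's floor. Set the packs down rather than dropping them, and leave the other packs and the box of pipette tips where they are.

Things in the scene. Friction and masses are not known exactly. Their poses are not given: they have to be found in the camera images.
- kit_tray: The kit: a grey tray, 235 mm (x) by 131 mm (y), walls and dividers 5 mm thick and 22 mm high, floor 5 mm thick, with four open bays (2 by 2), each 110 mm (x) by 58 mm (y) inside. Origin: centre of the underside; z up. Fixed to the bench; it stands left or right of the middle, and turned up to 0.25 rad. All four bays hold a pack lying along the tray's x.
- stock_tray: The stock: a yellow tray, 235 mm (x) by 131 mm (y), walls and dividers 5 mm thick and 22 mm high, floor 5 mm thick, with four open bays (2 by 2), each 110 mm (x) by 58 mm (y) inside. Origin: centre of the underside; z up. Fixed to the bench; it stands left or right of the middle, and turned up to 0.25 rad. Three bays hold a pack, one is empty. Which pack is in which bay varies.
- returns_tray: The returns tray: a red open tray without dividers, 165 mm (x) by 105 mm (y), walls 5 mm thick and 25 mm high, floor 5 mm thick; origin: centre of the underside, z up. Fixed to the bench, far left or far right, turned up to 0.5 rad. Starts empty.
- kit_bay0 (a point): Centre of the floor of a bay of the grey kit tray (5 mm above the bench), where the underside of a pack rests; nearer end of the tray, -y side in the tray's frame. Axes as the tray's.
- kit_bay1 (a point): Centre of the floor of a bay of the grey kit tray (5 mm above the bench), where the underside of a pack rests; nearer end of the tray, +y side in the tray's frame. Axes as the tray's.
- kit_bay2 (a point): Centre of the floor of a bay of the grey kit tray (5 mm above the bench), where the underside of a pack rests; farther end of the tray, -y side in the tray's frame. Axes as the tray's.
- kit_bay3 (a point): Centre of the floor of a bay of the grey kit tray (5 mm above the bench), where the underside of a pack rests; farther end of the tray, +y side in the tray's frame. Axes as the tray's.
- pack_1: Blue-topped reagent pack: blue lid and fin, two white square caps. In the kit tray, where it belongs. All packs: white block 96 (x) by 44 (y) by 34 mm, 6 mm coloured lid (top at 40 mm), caps 3 mm high, and across the lid's middle an upright grip fin 14 mm thick (x), 36 wide (y), from 40 to 78 mm height, to grip from above, closing along x. Origin: underside centre, z up. 0.11 to 0.23 kg.
- pack_2: Blue-topped reagent pack: blue lid and fin, two white square caps. In the kit tray, where it belongs. Shape as pack_1.
- pack_3: Blue-topped reagent pack: blue lid and fin, two white square caps. In the kit tray, where it belongs. Shape as pack_1.
- pack_4: Orange-topped reagent pack: orange lid and fin, two large black round caps. In one of the kit tray's four bays: the wrong one. Shape as pack_1.
- pack_5: Blue-topped reagent pack: blue lid and fin, two white square caps. In a bay of the stock tray: the only one of the kit's kind there. Shape as pack_1.
- pack_6: Orange-topped reagent pack like pack_4, but in the stock tray, where it belongs. Shape as pack_1.
- pack_7: Green-topped reagent pack: green lid and fin, two narrow black bar-shaped caps. In the stock tray, where it belongs. Shape as pack_1.
- tip_box: Bystander: clear box of white pipette tips, 120 by 85 by 67 mm, on the side away from the returns tray. Origin: underside, centre.

How it is judged (in metres and radians):
At the end, for the whole second after the job is handed in: pack_5 flat in the bay pack_4 left (origin within 18 mm of its floor centre, along the tray within 0.3 rad); pack_4 flat in the returns tray (within 60 mm in x, 40 mm in y of its centre, under 12 mm up); both at rest, tilt under 0.1 rad; other packs upright, within 25 mm of their start (((distance between pack_5 and kit_bay0 below 0.018 m and angle between the x axis of pack_5 and the x axis of kit_tray, either way round below 0.3 rad) or (distance between pack_5 and kit_bay1 below 0.018 m and angle between the x axis of pack_5 and the x axis of kit_tray, either way round below 0.3 rad) or (distance between pack_5 and kit_bay2 below 0.018 m and angle between the x axis of pack_5 and the x axis of kit_tray, either way round below 0.3 rad) or (distance between pack_5 and kit_bay3 below 0.018 m and angle between the x axis of pack_5 and the x axis of kit_tray, either way round below 0.3 rad)) and angle between each of pack_5, pack_4, pack_1, pack_2, pack_3, pack_6, pack_7's own z axis and vertical below 0.1 rad and linear speed of each of pack_5, pack_4 below 0.02 m/s and x of pack_4 in the frame of returns_tray between -0.06 and 0.06 m and y of pack_4 in the frame of returns_tray between -0.04 and 0.04 m and z of pack_4 in the frame of returns_tray below 0.012 m and distance of each of pack_1, pack_2, pack_3, pack_6, pack_7 from where it was at the start of the episode below 0.025 m); the robot touches nothing.
It fails at once if a pack that belongs where it is (the three blue ones of the kit, the orange and the green one in stock) is moved more than 25 mm (distance of any of pack_1, pack_2, pack_3, pack_6, pack_7 from where it was at the start of the episode above 0.025 m).
It fails at once if a pack is let go in the air, its underside more than 60 mm above the bench ((height (world z) of pack_4 above 0.06 m and contact force between pack_4 and anything else below 0.01 N) or (height (world z) of pack_5 above 0.06 m and contact force between pack_5 and anything else below 0.01 N)).
It fails at once if the box of pipette tips is pushed more than 40 mm (distance of tip_box from where it was at the start of the episode above 0.04 m).
It also fails if it takes over 54 s, if anything falls off the work surface, if the arm or the gripper's body presses on something with over 40 N, if the wrist force passes 120 N, or if a joint passes its speed limit or range.

ROBOT

A 6-joint arm with a two-finger parallel gripper is mounted at the origin on the work surface. World frame = base frame: x ahead of the robot, y to its left, z up, the work surface at z = 0. Lengths are in mm, angles in rad, forces in N, time in s.
With the tool pointing down it reaches from about 300 to 950 mm from the base axis. Payload 3.1 kg.
Tool frame: the origin (TCP) lies on the centre line of the jaws, within the pads' length; the fingertips stand 11 mm ahead of it and the grasp point (between the pads) lies 8 mm behind it (arm.tip_extent is the distance from the TCP to the fingertips, in mm); z points along the fingers, x is the direction in which the jaws open and shut, and the axes are right-handed (so a half turn about z gives the same grasp; the last joint's range is limited). The gripper opens to 85 mm and grips with 20 to 120 N. Pads are 22 mm wide; open, the fingers measure 114 mm over their backs; the gripper's body (76 mm by 85 mm) begins 54 mm behind the grasp point. The pads swing forward as they close: fully open they stand 13 mm farther back than shut.
Start: joints at [-1.402, 0.308, 1.634, -0, 1.2, -0.07], TCP at [147.808, -607.277, 242.272] pointing down, gripper open.
Joint ranges: [-3.06, 3.06], [-0.79, 1.96], [0.05, 2.63], [-1.19, 4.34], [0.05, 2.64], [-2.94, 2.94]. Speed limits (rad/s): [2.79, 2.79, 3.14, 3.14, 3.14, 3.14].

INTERFACE

Orientations are given as a unit quaternion [x, y, z, w].
In Python, from bench import arm gives the robot as it stands.
- The arm moves only by the tool move_arm, never from a script. Its argument "targets" is a list that holds one entry, the list of rows, each a list of 4 numbers: the shift along the tool's x, y, z in units of 30 mm (1.0 is 30 mm), then the turn about the tool's z in rad. A call has exactly 5 rows; each row shifts and turns the commanded pose from where the row before left it, along the tool's axes as they then stand; what a row does not reach is not made up. A row lasts 1/12 s, in which the tool goes at most 41.7 mm and 7.16 degrees, less where a joint would pass 70% of its speed; a pose out of reach is approached as far as the arm can. A call is refused whole if a number of a shift passes 1 or a number of a turn 0.125, either way. A call with a gripper value outside its range is refused whole. "grip" is the gripper's target within -1 to 1 (shut at 1, half-way at 0, fully open at -1), set as the call begins (left out, the last holds). The fingers move at their own pace and stop on an object; "newtons" is the grip in N (left out, the last holds). Time passes only in rows, so rows that do not move let the fingers close, or fill a call up. It gives the time, the measured TCP pose, the force and the opening at its end, in the units of the state.
- arm.get_obs(): the state, without advancing time (a new reading comes with each control period).
- arm.camera(name): name is "side" or "top" or "wrist"; returns a dict with "img" (384x512x3 uint8, red, green, blue), "fx", "fy", "cx", "cy" (pixels), "dist_coeffs" ([k1, k2, p1, p2, k3] as OpenCV has them; the pictures are not rectified), "R" (3x3) and "t" (3): a world point X has camera coordinates R X + t; the wrist camera has in their place "tool_from_camera" (4x4, takes a point from camera to tool coordinates, whose origin is the TCP and whose axes are the tool frame's). Camera axes: x right, y down, z forward; pixel columns grow to the right and rows downward; lengths in mm; the calibration is good to about 2 mm. A picture is of the moment at which its call begins: read the wrist's pose just before it. There is no depth.
- arm.finish_job(): hands the job in, once; it reports no verdict.
Trained networks look in a picture, given as the dict that the camera call returned (one of the last four; its "shot" number tells which), for a name from the list of things; names that differ only in an ending like _2 or _b are one class to them, and where a whole thing is asked for, a point or a joint stands for the part that bears it (a point fixed in the world has none). Each returns a list of dicts, best first, with "p" (0 to 1); they miss things now and then, are a little off and sometimes report something else, mostly with a low value. They report only what shows in the picture. A call takes as long as a camera call.
- arm.spot_in(label, picture): "at" ([row, column] in pixels, amid what is visible of it).
- arm.cut_out(label, picture): "mask" (384x512 bool, what is visible of it) and "at" ([row, column] in pixels, amid what is visible of it).
- arm.tip_of(label, picture): "at" ([row, column] in pixels: a listed point, or the origin of a listed thing).
The state is a dict: "time": time; "joint_pos": joint angles; "joint_velocities": joint speeds; "tau": joint torques, N m; "ee_pos": TCP position; "ee_rot": TCP orientation; "force": force on the tool from outside, world axes, zero at the start; "ft_torque": the same for the moment, N m; "gripper_width": finger opening in mm.
Only numpy, scipy, OpenCV 4.12 (cv2) and the standard library are available. Lean on these libraries where they do the work, as an engineer would, in place of code of your own. Each camera call takes 0.05 s, during which the arm holds its last target.

## Working session

There is one attempt and no reset: what is moved stays moved. The work goes in short steps, Python scripts to look and compute and a tool call to move; the robot and the scene stay as the last step left them, time stands still between calls to the robot, and variables do not carry over. Pictures are saved under pics/ and viewed, and the job is handed in when it is done.

Besides the shell and the picture viewer there is one more tool, called after "Request:" by a JSON object that holds its "name" and its "arguments". move_arm: Moves the arm, as the interface text tells. Its arguments: {"type":"object","properties":{"targets":{"type":"array"},"grip":{"type":"number"},"newtons":{"type":"number"}},"required":["targets"]}

```bash
mkdir -p pics; ls; python3 - <<'E'
from bench import arm
import cv2, pickle
o=arm.get_obs(); print({k:o[k] for k in('time','ee_pos','ee_rot','gripper_width','force')})
for n in('top','side'):
    c=arm.camera(n); cv2.imwrite(f'pics/{n}0.png',c['img'][:,:,::-1]); pickle.dump(c,open(f'{n}0.pkl','wb'))
    print(n,c['shot'],c['fx'],c['fy'],c['cx'],c['cy'],c['dist_coeffs'],c['R'],c['t'])
    for l in ('kit_tray','stock_tray','returns_tray','kit_bay0','kit_bay1','kit_bay2','kit_bay3','pack_1','pack_4','pack_7','tip_box'):
        print(l,[([round(float(v)) for v in d['at']],round(d['p'],2)) for d in arm.tip_of(l,c)])
E
```

```text
pics
{'time': 0.0, 'ee_pos': array([ 147.66038072, -606.48010619,  241.04608813]), 'ee_rot': array([ 7.86283270e-01, -6.17865097e-01, -8.57478542e-04, -7.78936779e-04]), 'gripper_width': 85.27492720395476, 'force': array([-0.55330777, -0.46386272, -0.08583905])}
top 1 484.7222950053655 484.7222950053655 261.09176111794994 188.15977060381817 [0.04935954 0.         0.         0.         0.        ] [[-0.01714277 -0.99970818  0.01701984]
 [-0.99746975  0.01592482 -0.06928564]
 [ 0.06899439 -0.01816452 -0.99745167]] [   3.66319812  564.62183089 1414.79467715]
kit_tray [([203, 216], 0.8)]
stock_tray [([181, 303], 0.95), ([226, 220], 0.69), ([181, 208], 0.53), ([223, 223], 0.46)]
returns_tray [([215, 133], 0.81)]
kit_bay0 [([181, 226], 0.93), ([221, 225], 0.83), ([219, 200], 0.8), ([182, 209], 0.65)]
kit_bay1 [([181, 226], 0.93), ([221, 225], 0.83), ([219, 200], 0.8), ([182, 209], 0.65)]
kit_bay2 [([181, 226], 0.93), ([221, 225], 0.83), ([219, 200], 0.8), ([182, 209], 0.65)]
kit_bay3 [([181, 226], 0.93), ([221, 225], 0.83), ([219, 200], 0.8), ([182, 209], 0.65)]
pack_1 [([200, 312], 0.84),
[... 1109 characters left out ...]
 246], 0.72), ([261, 273], 0.7)]
kit_bay2 [([245, 237], 0.94), ([243, 282], 0.75), ([230, 246], 0.72), ([261, 273], 0.7)]
kit_bay3 [([245, 237], 0.94), ([243, 282], 0.75), ([230, 246], 0.72), ([261, 273], 0.7)]
pack_1 [([232, 243], 0.81), ([182, 235], 0.81), ([241, 281], 0.8), ([245, 234], 0.79), ([173, 270], 0.71), ([184, 271], 0.69), ([259, 274], 0.68)]
pack_4 [([232, 243], 0.81), ([182, 235], 0.81), ([241, 281], 0.8), ([245, 234], 0.79), ([173, 270], 0.71), ([184, 271], 0.69), ([259, 274], 0.68)]
pack_7 [([232, 243], 0.81), ([182, 235], 0.81), ([241, 281], 0.8), ([245, 234], 0.79), ([173, 270], 0.71), ([184, 271], 0.69), ([259, 274], 0.68)]
tip_box [([137, 291], 0.71), ([258, 274], 0.51)]
```

```bash
python3 - <<'E'
import cv2
a=cv2.imread('pics/top0.png')[120:280,90:430]; cv2.imwrite('pics/top0z.png',cv2.resize(a,None,fx=2.35,fy=2.35,interpolation=cv2.INTER_CUBIC))
E
```

```text
(no output)
```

View pics/top0z.png

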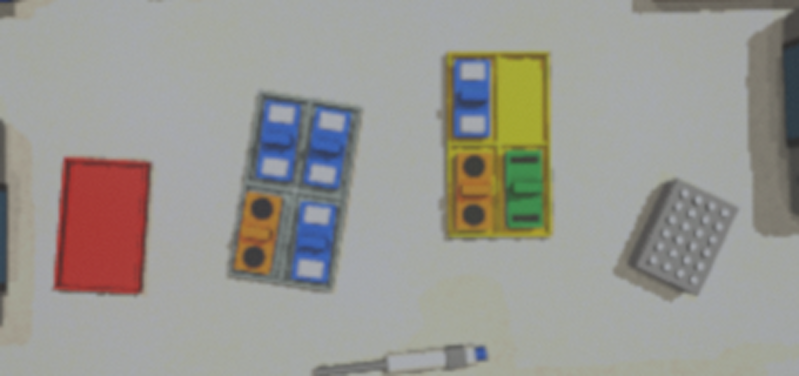

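View pics/top0.png

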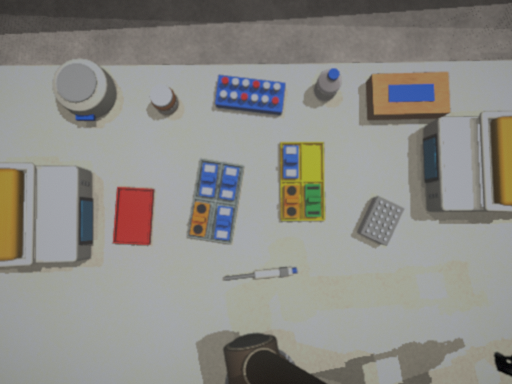

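View pics/side0.png

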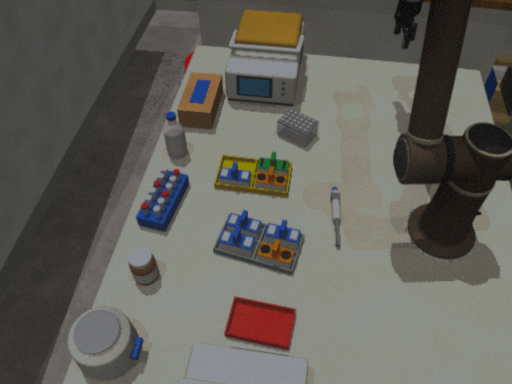

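```bash
cat > h.py <<'E'
import numpy as np, cv2, pickle
from scipy.spatial.transform import Rotation as Ro
def K(c): return np.array([[c['fx'],0,c['cx']],[0,c['fy'],c['cy']],[0,0,1.]])
def RT(c,o=None):
    if 'R' in c: return np.array(c['R']),np.array(c['t'])
    T=np.array(c['tool_from_camera']); W=np.eye(4); W[:3,:3]=Ro.from_quat(o['ee_rot']).as_matrix(); W[:3,3]=o['ee_pos']
    M=np.linalg.inv(W@T); return M[:3,:3],M[:3,3]
def back(c,uv,z,o=None):
    """uv Nx2 (col,row) -> world points on plane z"""
    R,t=RT(c,o); n=cv2.undistortPoints(np.array(uv,float).reshape(-1,1,2),K(c),np.array(c['dist_coeffs'])).reshape(-1,2)
    d=np.c_[n,np.ones(len(n))]@R; C=-R.T@t
    return C+d*((z-C[2])/d[:,2])[:,None]
def proj(c,X,o=None):
    R,t=RT(c,o); return cv2.projectPoints(np.array(X,float).reshape(-1,1,3),cv2.Rodrigues(R)[0],t,K(c),np.array(c['dist_coeffs']))[0].reshape(-1,2)
def rect(P):
    (cx,cy),(w,h),a=cv2.minAreaRect(P[:,:2].astype(np.float32)); a=np.deg2rad(a)
    if w<h: w,h=h,w; a+=np.pi/2
    a=(a+np.pi/2)%np.pi-np.pi/2
    return np.round([cx,cy,w,h],1),round(a,3)
def cont(m):
    cs=cv2.findContours(m.astype(np.uint8),cv2.RETR_EXTERNAL,cv2.CHAIN_APPROX_NONE)[0]
    return max(cs,key=cv2.contourArea).reshape(-1,2).astype(float)
def pt(o,c): pass
E
python3 - <<'E'
from bench import arm
from h import *
from scipy.ndimage import binary_fill_holes
for n in('top','side'):
    c=arm.camera(n)
    for l,z in(('kit_tray',22),('stock_tray',22),('returns_tray',25),('tip_box',67)):
        r=arm.cut_out(l,c)
        if r: print(n,l,r[0]['p'],r[0]['mask'].sum(),rect(back(c,cont(r[0]['mask']),z)))
    hsv=cv2.cvtColor(c['img'],cv2.COLOR_RGB2HSV)
    for d in arm.cut_out('pack_4',c):
        m=d['mask']; h=np.median(hsv[m][hsv[m][:,1]>100][:,0]) if (hsv[m][:,1]>100).any() else -1
        print(n,d['p'],np.round(d['at']),'hue',h,m.sum(),rect(back(c,cont(m),45)))
E
```

```text
top kit_tray 0.79 1595 (array([529.2, 128.7, 238.7, 134.9]), np.float64(-0.172))
top stock_tray 0.68 1883 (array([ 584.3, -127.7,  232.4,  131.7]), np.float64(-0.009))
top tip_box 0.94 1419 (array([ 464.4, -342.2,  124.5,   93.9]), np.float64(-0.477))
top 0.96 [184. 225.] hue 111.0 556 (array([578.8,  87. , 100.5,  48.3]), np.float64(-0.208))
top 0.92 [222. 223.] hue 111.0 535 (array([464.5, 103.9,  96.3,  47.4]), np.float64(-0.155))
top 0.86 [183. 208.] hue 111.0 578 (array([588. , 145.1, 101. ,  51.3]), np.float64(-0.163))
top 0.8 [201. 312.] hue 65.0 499 (array([ 524.6, -155.1,   90.1,   46.6]), np.float64(-0.016))
top 0.75 [204. 289.] hue 18.0 524 (array([524.2, -92.9,  93.1,  43.7]), np.float64(-0.021))
top 0.7 [164. 290.] hue 111.0 562 (array([638.1, -89.5, 100. ,  49.6]), np.float64(-0.022))
side stock_tray 0.71 1056 (array([ 588.3, -115.8,  235.5,  147.6]), np.float64(-0.012))
side returns_tray 0.91 2725 (array([494.8, 377.4, 168.3, 115.4]), np.float64(-0.052))
side tip_box 0.76 1101 (array([ 468. , -313.7,  145.3,  144.1]), np.float64(-0.431))
side 0.91 [180. 274.] hue 15.0 549 (array([529. , -90.2,  96.9,  96. ]), np.float64(0.107))
side 0.9 [165. 274.] hue 65.0 411 (array([ 529.2, -155.6,   95.3,   90.9]), np.float64(0.023))
side 0.74 [236. 280.] hue 111.0 641 (array([468.6, 110.3,  99.6,  85.7]), np.float64(-0.033))
side 0.66 [253. 278.] hue 15.0 618 (array([480. , 177.4,  95.2,  70.4]), np.float64(-0.158))
side 0.66 [177. 236.] hue 111.0 535 (array([639.9, -89.1, 102.6,  90. ]), np.float64(-0.037))
side 0.59 [224. 242.] hue 111.0 598 (array([580.8,  89.8, 102.7,  82. ]), np.float64(-0.16))
```

```bash
cat >> h.py <<'E'
def yaw(o):
    m=Ro.from_quat(o['ee_rot']).as_matrix(); return np.arctan2(m[1,0],m[0,0])
def plan(o,tgt,step=28.,calls=None):
    """tgt x,y,z,yaw -> rows (units), printed in calls of 5; simulates commanded pose from the measured one"""
    p=np.array(o['ee_pos'],float); y=yaw(o); m0=Ro.from_quat(o['ee_rot']).as_matrix()
    T=np.array(tgt[:3],float); dy=(tgt[3]-y+np.pi)%(2*np.pi)-np.pi
    n=int(max(np.ceil(np.linalg.norm(T-p)/step),np.ceil(abs(dy)/0.115),1)); n=5*int(np.ceil(n/5))
    out=[]
    for i in range(n):
        d=(T-p)/(n-i); a=(dy)/(n-i)
        ax=np.array([[np.cos(y),np.sin(y),0],[np.sin(y),-np.cos(y),0],[0,0,-1]])
        s=np.clip(np.round(ax@d/30,2),-1,1); w=round(-a,3)
        p=p+ax.T@(s*30); y-=w; dy+=w
        out.append([*s.tolist(),w])
    for i in range(0,n,5): print(str([[float('%g'%(v+0)) for v in r] for r in out[i:i+5]]).replace(' ',''))
    print('end',np.round(p,1),round(y,3))
E
python3 - <<'E'
from bench import arm
from h import *
c=arm.camera('top'); hsv=cv2.cvtColor(c['img'],cv2.COLOR_RGB2HSV)
m=((hsv[...,0]<6)|(hsv[...,0]>174))&(hsv[...,1]>120); m=cv2.morphologyEx(m.astype(np.uint8),cv2.MORPH_OPEN,np.ones((3,3)))
print('ret',rect(back(c,cont(m),25)))
plan(arm.get_obs(),[470,155,240,-0.172])
E
```

```text
ret (array([490.5, 368.8, 163.2, 104.6]), np.float64(-0.071))
[[-0.74,-0.55,0.0,-0.039],[-0.72,-0.58,0.0,-0.039],[-0.69,-0.6,0.0,-0.039],[-0.67,-0.63,0.0,-0.039],[-0.64,-0.66,0.0,-0.039]]
[[-0.62,-0.68,0.0,-0.039],[-0.59,-0.7,0.0,-0.039],[-0.56,-0.73,0.0,-0.039],[-0.53,-0.75,0.0,-0.039],[-0.51,-0.77,0.0,-0.039]]
[[-0.47,-0.79,0.0,-0.039],[-0.44,-0.81,0.0,-0.038],[-0.41,-0.82,0.0,-0.039],[-0.38,-0.84,0.0,-0.038],[-0.35,-0.85,0.0,-0.039]]
[[-0.32,-0.86,0.01,-0.038],[-0.28,-0.88,0.0,-0.039],[-0.25,-0.88,0.01,-0.038],[-0.21,-0.89,0.0,-0.039],[-0.18,-0.9,0.01,-0.038]]
[[-0.14,-0.91,0.0,-0.039],[-0.11,-0.91,0.01,-0.038],[-0.07,-0.92,0.0,-0.039],[-0.04,-0.92,0.01,-0.038],[0.0,-0.92,0.0,-0.039]]
[[0.03,-0.92,0.01,-0.038],[0.06,-0.92,0.0,-0.039],[0.1,-0.91,0.01,-0.038],[0.14,-0.91,0.0,-0.039],[0.17,-0.91,0.01,-0.038]]
end [470.  155.2 239.9] -0.172
```

Request:
{"name": "move_arm", "arguments": {"targets": [[[-0.74, -0.55, 0, -0.039], [-0.72, -0.58, 0, -0.039], [-0.69, -0.6, 0, -0.039], [-0.67, -0.63, 0, -0.039], [-0.64, -0.66, 0, -0.039]]]}}

```text
time: 2.27
ee_pos: [201.9, -479.1, 242.3]
ee_rot: [0.843, -0.538, 0.0, -0.0]
force: [0.5, 0.4, 0.3]
gripper_width: 85.2
```

Request:
{"name": "move_arm", "arguments": {"targets": [[[-0.62, -0.68, 0, -0.039], [-0.59, -0.7, 0, -0.039], [-0.56, -0.73, 0, -0.039], [-0.53, -0.75, 0, -0.039], [-0.51, -0.77, 0, -0.039]]]}}

```text
time: 2.68
ee_pos: [255.7, -352.0, 242.5]
ee_rot: [0.891, -0.453, 0.0, 0.0]
force: [0.6, -0.4, 0.3]
gripper_width: 85.7
```

Request:
{"name": "move_arm", "arguments": {"targets": [[[-0.47, -0.79, 0, -0.039], [-0.44, -0.81, 0, -0.038], [-0.41, -0.82, 0, -0.039], [-0.38, -0.84, 0, -0.038], [-0.35, -0.85, 0, -0.039]]]}}

```text
time: 3.1
ee_pos: [309.8, -225.0, 242.6]
ee_rot: [0.931, -0.365, 0.0, 0.0]
force: [0.8, 0.7, -0.7]
gripper_width: 85.2
```

Request:
{"name": "move_arm", "arguments": {"targets": [[[-0.32, -0.86, 0, -0.038], [-0.28, -0.88, 0, -0.039], [-0.25, -0.88, 0, -0.038], [-0.21, -0.89, 0, -0.039], [-0.18, -0.9, 0, -0.038]]]}}

```text
time: 3.52
ee_pos: [363.2, -98.1, 242.6]
ee_rot: [0.962, -0.274, 0.001, 0.0]
force: [0.0, -0.8, -0.5]
gripper_width: 85.4
```

Request:
{"name": "move_arm", "arguments": {"targets": [[[-0.14, -0.91, 0, -0.039], [-0.11, -0.91, 0, -0.038], [-0.07, -0.92, 0, -0.039], [-0.04, -0.92, 0, -0.038], [0, -0.92, 0, -0.039]]]}}

```text
time: 3.93
ee_pos: [417.1, 29.1, 242.6]
ee_rot: [0.984, -0.18, 0.0, -0.0]
force: [0.7, 0.0, -1.0]
gripper_width: 85.7
```

Request:
{"name": "move_arm", "arguments": {"targets": [[[0.03, -0.92, 0, -0.038], [0.06, -0.92, 0, -0.039], [0.1, -0.91, 0, -0.038], [0.14, -0.91, 0, -0.039], [0.17, -0.91, 0, -0.038]]]}}

```text
time: 4.35
ee_pos: [470.4, 156.6, 242.5]
ee_rot: [0.996, -0.085, 0.0, -0.0]
force: [0.4, -1.2, 1.0]
gripper_width: 85.6
```

```bash
python3 - <<'E'
from bench import arm
from h import *
o=arm.get_obs(); c=arm.camera('wrist'); pickle.dump((o,c),open('w1.pkl','wb'))
print(o['time'],o['ee_pos'],yaw(o)); cv2.imwrite('pics/w1.png',c['img'][:,:,::-1])
hsv=cv2.cvtColor(c['img'],cv2.COLOR_RGB2HSV)
for d in arm.cut_out('pack_4',c):
    m=d['mask']; h=np.median(hsv[m][hsv[m][:,1]>100][:,0]) if (hsv[m][:,1]>100).any() else -1
    print(round(d['p'],2),np.round(d['at']),'hue',h,m.sum(),rect(back(c,cont(m),45,o)))
E
```

```text
4.35 [470.36115765 156.57939749 242.45898423] -0.1697414103966745
0.92 [200. 257.] hue 110.0 3030 (array([467.3, 104.7,  95.9,  69.4]), np.float64(-0.134))
0.91 [288. 409.] hue 110.0 505 (array([665. , -61.8,  69.7,  31. ]), np.float64(-0.788))
0.9 [154. 347.] hue 110.0 3275 (array([589. , 148.6, 103.2,  55.1]), np.float64(-0.161))
0.84 [148. 255.] hue 15.0 3151 (array([480.1, 174.3,  96.6,  53.4]), np.float64(-0.185))
0.62 [314. 315.] hue 14.0 2094 (array([524.8, -97.5, 103. ,  89.7]), np.float64(1.563))
0.57 [201. 343.] hue 110.0 3169 (array([578.9,  87.9, 102.8,  68.2]), np.float64(-0.182))
0.53 [332. 306.] hue 67.0 157 (array([ 511.8, -125.8,   25.2,   21. ]), np.float64(-0.186))
```

View pics/w1.png

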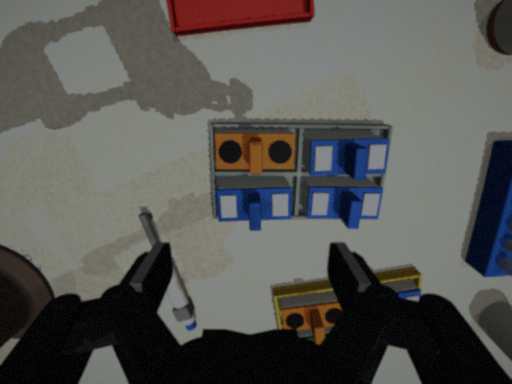

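```bash
python3 - <<'E'
from h import *
o,c=pickle.load(open('w1.pkl','rb')); ct=pickle.load(open('top0.pkl','rb'))
a=c['img'][110:235,195:405][:,:,::-1]; cv2.imwrite('pics/w1z.png',cv2.resize(a,None,fx=3.8,fy=3.8,interpolation=cv2.INTER_CUBIC))
print('pack4 by caps',back(c,[[231,151.5],[280,150.5]],48,o)); 
print('kit corners wrist',back(c,[[209,122],[391,125],[383,221],[215,219]],22,o))
# top caps from zoomed pic
s=2.35
f=lambda L:[[x/s+90-.3,y/s+120-.3] for x,y in L]
print('pack4 top',back(ct,f([[262,208],[254,257]]),48)); print('pack5 top',back(ct,f([[473,72],[472,124]]),48))
print('kit corners top',back(ct,f([[260,93],[361,106],[331,291],[229,277]]),22))
print('ret corners top',back(ct,f([[65,158],[151,162],[142,293],[55,289]]),25))
E
```

```text
pack4 by caps [[451.89019481 179.99025426  48.        ]
 [510.0026652  171.29505948  48.        ]]
kit corners wrist [[429.14769634 216.89461873  22.        ]
 [656.776415   175.32655152  22.        ]
 [644.24417001  41.12009005  22.        ]
 [408.94309503  85.1745438   22.        ]]
pack4 top [[507.44768969 168.55882091  48.        ]
 [447.73978225 178.77545183  48.        ]]
pack5 top [[671.84817298 -94.26085285  48.        ]
 [607.02824717 -91.65449559  48.        ]]
kit corners top [[652.91607206 172.55321085  22.        ]
 [634.59566264  45.81353553  22.        ]
 [403.5249287   86.48436891  22.        ]
 [423.22704601 212.83253648  22.        ]]
ret corners top [[574.51986537 414.20435209  25.        ]
 [567.84057163 308.30804398  25.        ]
 [405.75237753 319.44254171  25.        ]
 [412.86979998 425.58489644  25.        ]]
```

View pics/w1z.png

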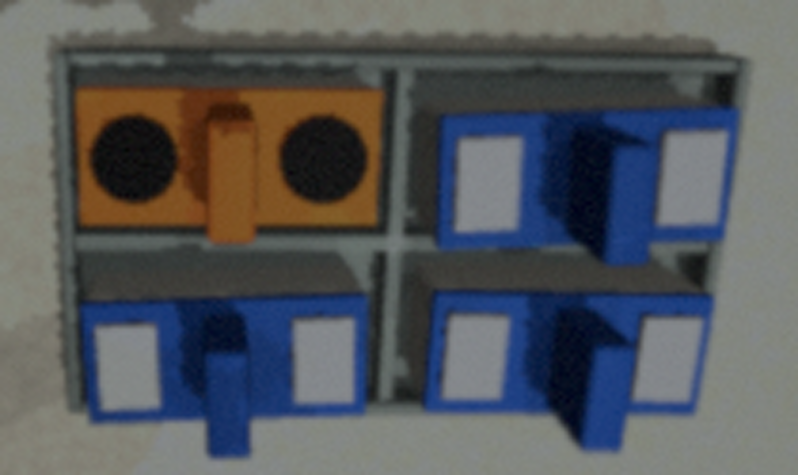

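```bash
python3 - <<'E'
from bench import arm
from h import *
o=arm.get_obs(); plan(o,[479.5,174.8,130,-.165])
E
```

```text
[[0.03,-0.12,0.75,-0.001],[0.04,-0.12,0.75,-0.001],[0.03,-0.12,0.75,0.0],[0.04,-0.11,0.75,-0.001],[0.03,-0.12,0.76,0.0]]
end [479.5 174.8 130. ] -0.165
```

Request:
{"name": "move_arm", "arguments": {"targets": [[[0.03, -0.12, 0.75, -0.001], [0.04, -0.12, 0.75, -0.001], [0.03, -0.12, 0.75, 0], [0.04, -0.11, 0.75, -0.001], [0.03, -0.12, 0.76, 0]]]}}

```text
time: 4.87
ee_pos: [477.9, 171.1, 128.8]
ee_rot: [0.996, -0.085, 0.0, 0.0]
force: [-0.4, -0.2, -0.0]
gripper_width: 85.3
```

```bash
python3 - <<'E'
from bench import arm
from h import *
o=arm.get_obs(); c=arm.camera('wrist'); pickle.dump((o,c),open('w2.pkl','wb'))
print(o['time'],o['ee_pos'],yaw(o)); cv2.imwrite('pics/w2.png',c['img'][:,:,::-1])
print(proj(c,[o['ee_pos'],o['ee_pos']-[0,0,50]],o))
plan(o,[479.5,174.8,66,-.165])
E
```

```text
4.8667 [477.88789294 171.07990733 128.75501107] -0.16965707157006876
[[249.52945248 253.96370534]
 [249.5119396  216.54698169]]
[[0.01,-0.03,0.42,-0.001],[0.01,-0.03,0.42,-0.001],[0.0,-0.02,0.42,-0.001],[0.01,-0.03,0.42,-0.001],[0.0,-0.02,0.41,-0.001]]
end [479.4 174.8  66.1] -0.165
```

View pics/w2.png

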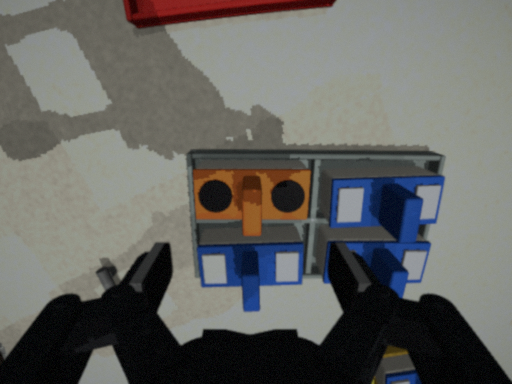

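```bash
python3 - <<'E'
from h import *
o,c=pickle.load(open('w2.pkl','rb'))
P=back(c,[[216,195.5],[288,195.5]],48,o); print(P,P.mean(0))
for x,y in((479.5,174.8),):
    a=-.165; R=np.array([[np.cos(a),-np.sin(a)],[np.sin(a),np.cos(a)]])
    L=[[-7,-18],[7,-18],[7,18],[-7,18]]; print(proj(c,[[*(R@l+[x,y]),83] for l in L],o))
E
```

```text
[[451.5331337  180.68725058  48.        ]
 [509.99959864 170.68394746  48.        ]] [480.76636617 175.68559902  48.        ]
[[241.30225948 236.71594379]
 [260.59143136 236.63690268]
 [261.06184019 189.6618924 ]
 [240.55353489 189.74778284]]
```

Request:
{"name": "move_arm", "arguments": {"targets": [[[0.02, -0.04, 0.42, -0.001], [0.02, -0.03, 0.42, -0.001], [0.01, -0.03, 0.42, -0.001], [0.01, -0.03, 0.42, -0.001], [0, -0.02, 0.41, 0]]]}}

```text
time: 5.33
ee_pos: [480.8, 175.3, 67.1]
ee_rot: [0.997, -0.083, 0.0, 0.0]
force: [0.0, 0.3, -1.1]
gripper_width: 85.0
```

Request:
{"name": "move_arm", "arguments": {"targets": [[[0, 0, 0, 0], [0, 0, 0, 0], [0, 0, 0, 0], [0, 0, 0, 0], [0, 0, 0, 0]]], "grip": 1, "newtons": 50}}

```text
time: 5.75
ee_pos: [481.3, 176.0, 67.9]
ee_rot: [0.997, -0.082, 0.001, -0.0]
force: [0.5, 0.7, -0.3]
gripper_width: 25.6
```

Request:
{"name": "move_arm", "arguments": {"targets": [[[0, 0, 0, 0], [0, 0, 0, 0], [0, 0, 0, 0], [0, 0, 0, 0], [0, 0, 0, 0]]]}}

```text
time: 6.17
ee_pos: [481.3, 176.0, 67.7]
ee_rot: [0.997, -0.082, 0.001, -0.0]
force: [-0.4, -0.3, 6.5]
gripper_width: 13.2
```

Request:
{"name": "move_arm", "arguments": {"targets": [[[0, 0, -0.4, 0], [0, 0, -0.8, 0], [0, 0, -0.9, 0], [0, 0, -0.9, 0], [0, 0, -0.9, 0]]]}}

```text
time: 6.58
ee_pos: [479.4, 175.6, 184.5]
ee_rot: [0.997, -0.082, -0.001, 0.0]
force: [0.6, -0.7, -2.0]
gripper_width: 13.4
```

```bash
python3 - <<'E'
from bench import arm
from h import *
o=arm.get_obs(); c=arm.camera('wrist'); print(o['time'],o['ee_pos'],o['force'],o['gripper_width']); cv2.imwrite('pics/w3.png',c['img'][:,:,::-1])
pickle.dump((o,c),open('w3.pkl','wb'))
plan(o,[490.5,368,190,-.07])
E
```

```text
6.5833 [479.39935805 175.64777841 184.52228317] [ 0.64012323 -0.66090957 -1.99626799] 13.351015359122568
[[-0.07,-0.64,-0.02,-0.009],[-0.06,-0.64,-0.02,-0.01],[-0.06,-0.64,-0.02,-0.009],[-0.05,-0.64,-0.02,-0.01],[-0.04,-0.64,-0.02,-0.009]]
[[-0.04,-0.64,-0.02,-0.01],[-0.03,-0.64,-0.02,-0.009],[-0.03,-0.64,-0.01,-0.01],[-0.02,-0.64,-0.02,-0.009],[-0.02,-0.65,-0.01,-0.01]]
end [490.4 368.1 189.9] -0.07
```

View pics/w3.png

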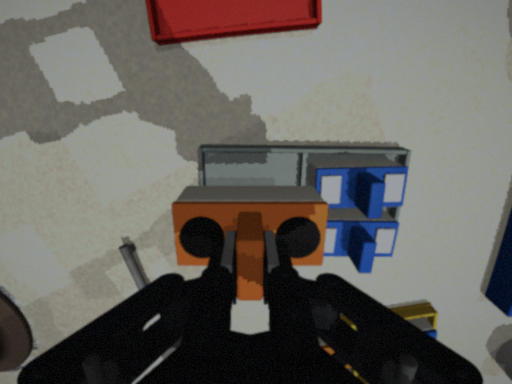

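The picture shows the orange pack gripped level by its fin (caps at (202,240) and (298,240)) and the near +y kit bay (bay1) empty.

Request:
{"name": "move_arm", "arguments": {"targets": [[[-0.07, -0.64, 0, -0.009], [-0.06, -0.64, 0, -0.01], [-0.06, -0.64, 0, -0.009], [-0.05, -0.64, 0, -0.01], [-0.04, -0.64, 0, -0.009]]]}}

```text
time: 7.05
ee_pos: [485.4, 272.7, 183.4]
ee_rot: [0.998, -0.059, -0.001, 0.0]
force: [-0.2, -0.3, -2.1]
gripper_width: 13.1
```

Request:
{"name": "move_arm", "arguments": {"targets": [[[-0.04, -0.64, 0, -0.01], [-0.03, -0.64, 0, -0.009], [-0.03, -0.64, 0, -0.01], [-0.02, -0.64, 0, -0.009], [-0.02, -0.64, 0, -0.01]]]}}

```text
time: 7.47
ee_pos: [490.7, 368.6, 183.1]
ee_rot: [0.999, -0.035, -0.001, 0.0]
force: [-0.4, 1.1, -1.3]
gripper_width: 12.9
```

```bash
python3 - <<'E'
from bench import arm
from h import *
o=arm.get_obs(); c=arm.camera('top'); cw=arm.camera('wrist'); print(o['time'],o['ee_pos'],o['force'],o['gripper_width']); 
a=c['img'][140:270,90:250][:,:,::-1]; a=cv2.resize(a,(591,480),interpolation=cv2.INTER_CUBIC)
cv2.imwrite('pics/t4.png',a);cv2.imwrite('pics/w4.png',cw['img'][:,:,::-1])
plan(o,[490.5,368,75,-.07])
E
```

```text
7.4667 [490.66480897 368.58692058 183.12253475] [-0.40639592  1.10751877 -1.29369845] 12.911446782592202
[[0.0,0.0,0.72,0.0],[0.0,0.0,0.72,0.0],[0.0,0.01,0.72,0.0],[0.0,0.0,0.72,0.0],[0.0,0.01,0.72,0.001]]
end [490.6 368.   75.1] -0.07
```

View pics/t4.png

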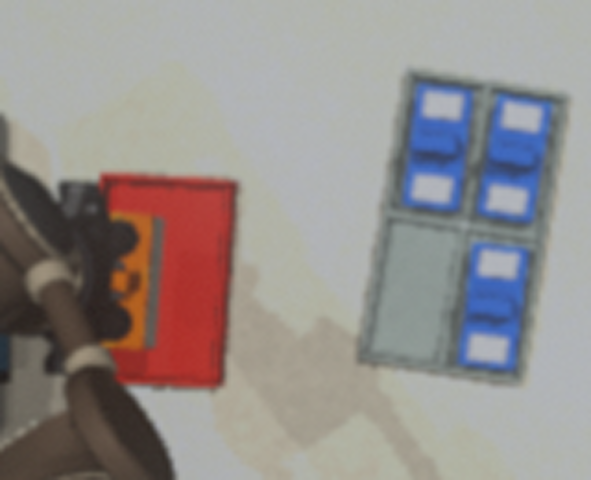

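View pics/w4.png

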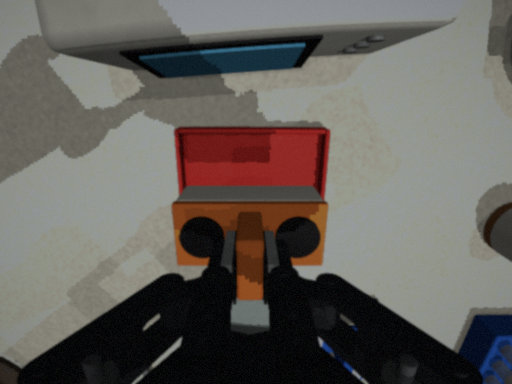

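```bash
python3 - <<'E'
from h import *
o,c=pickle.load(open('w3.pkl','rb')); ct=pickle.load(open('top0.pkl','rb')); print(np.round(c['tool_from_camera'],2))
for z in(0,60,120,180): print(z,back(ct,[[92,200],[92,170],[92,245]],z)[:,:2].round())
E
```

```text
[[ 1.0000e+00  0.0000e+00  0.0000e+00 -1.0000e-02]
 [-0.0000e+00  9.5000e-01  3.2000e-01 -8.2120e+01]
 [ 0.0000e+00 -3.2000e-01  9.5000e-01 -1.3182e+02]
 [ 0.0000e+00  0.0000e+00  0.0000e+00  1.0000e+00]]
0 [[539. 495.]
 [628. 496.]
 [406. 494.]]
60 [[536. 475.]
 [621. 476.]
 [409. 474.]]
120 [[533. 456.]
 [615. 456.]
 [411. 455.]]
180 [[530. 436.]
 [608. 437.]
 [414. 435.]]
```

Request:
{"name": "move_arm", "arguments": {"targets": [[[0, 0.1, 0.5, 0], [0, 0.1, 0.8, 0], [0, 0.1, 0.8, 0], [0, 0.05, 0.7, 0], [0, 0, 0.5, 0]]]}}

```text
time: 7.98
ee_pos: [488.7, 355.3, 82.0]
ee_rot: [0.999, -0.035, -0.002, 0.002]
force: [-0.1, 0.5, -2.2]
gripper_width: 13.4
```

Request:
{"name": "move_arm", "arguments": {"targets": [[[0, 0, 0.25, 0], [0, 0, 0.07, 0], [0, 0, 0.03, 0], [0, 0, 0, 0], [0, 0, 0, 0]]]}}

```text
time: 8.4
ee_pos: [491.8, 358.1, 75.7]
ee_rot: [0.999, -0.035, 0.001, -0.001]
force: [0.7, 0.2, -2.4]
gripper_width: 12.9
```

Request:
{"name": "move_arm", "arguments": {"targets": [[[0, 0, 0.06, 0], [0, 0, 0.05, 0], [0, 0, 0.05, 0], [0, 0, 0.03, 0], [0, 0, 0, 0]]]}}

```text
time: 8.82
ee_pos: [490.5, 357.5, 68.3]
ee_rot: [0.999, -0.035, -0.0, 0.0]
force: [-0.6, 0.4, -1.6]
gripper_width: 13.3
```

Request:
{"name": "move_arm", "arguments": {"targets": [[[0, 0, 0.02, 0], [0, 0, 0.02, 0], [0, 0, 0.02, 0], [0, 0, 0, 0], [0, 0, 0, 0]]]}}

```text
time: 9.23
ee_pos: [490.7, 357.6, 67.8]
ee_rot: [0.999, -0.035, -0.0, 0.0]
force: [-3.3, -1.0, 6.2]
gripper_width: 13.3
```

Request:
{"name": "move_arm", "arguments": {"targets": [[[0, 0, 0, 0], [0, 0, 0, 0], [0, 0, 0, 0], [0, 0, 0, 0], [0, 0, 0, 0]]], "grip": -1}}

```text
time: 9.65
ee_pos: [490.9, 357.6, 66.6]
ee_rot: [0.999, -0.035, 0.0, -0.0]
force: [0.4, 0.0, 0.3]
gripper_width: 72.9
```

Request:
{"name": "move_arm", "arguments": {"targets": [[[0, 0, -0.3, 0], [0, 0, -0.7, 0], [0, 0, -0.9, 0], [0, 0, -0.9, 0], [0, 0, -0.9, 0]]]}}

```text
time: 10.07
ee_pos: [490.6, 357.5, 179.3]
ee_rot: [0.999, -0.035, -0.0, 0.0]
force: [1.0, -0.6, 0.8]
gripper_width: 85.7
```

```bash
python3 - <<'E'
from bench import arm
from h import *
o=arm.get_obs(); cw=arm.camera('wrist'); print(o['time'],o['ee_pos'],o['gripper_width']); 
cv2.imwrite('pics/w5.png',cw['img'][:,:,::-1]); pickle.dump((o,cw),open('w5.pkl','wb'))
plan(o,[633,-93,200,-.02])
E
```

```text
10.0667 [490.64816245 357.47223601 179.31925299] 85.7293815776609
[[0.29,0.73,-0.03,-0.003],[0.29,0.73,-0.03,-0.002],[0.29,0.73,-0.03,-0.003],[0.28,0.74,-0.04,-0.002],[0.28,0.74,-0.03,-0.003]]
[[0.28,0.74,-0.04,-0.002],[0.28,0.74,-0.03,-0.003],[0.28,0.74,-0.04,-0.002],[0.27,0.74,-0.03,-0.003],[0.27,0.74,-0.04,-0.002]]
[[0.27,0.74,-0.03,-0.003],[0.27,0.74,-0.04,-0.002],[0.27,0.74,-0.03,-0.003],[0.26,0.74,-0.04,-0.002],[0.26,0.74,-0.03,-0.003]]
[[0.26,0.74,-0.04,-0.002],[0.26,0.74,-0.03,-0.003],[0.26,0.74,-0.04,-0.002],[0.26,0.74,-0.03,-0.003],[0.25,0.75,-0.04,-0.002]]
end [633. -93. 200.] -0.02
```

View pics/w5.png

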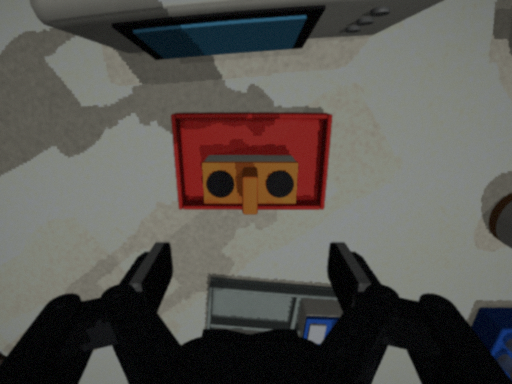

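Request:
{"name": "move_arm", "arguments": {"targets": [[[0.29, 0.73, -0.03, -0.003], [0.29, 0.73, -0.03, -0.002], [0.29, 0.73, -0.03, -0.003], [0.28, 0.74, -0.04, -0.002], [0.28, 0.74, -0.03, -0.003]]]}}

```text
time: 10.53
ee_pos: [526.8, 244.0, 183.3]
ee_rot: [1.0, -0.028, 0.0, -0.0]
force: [0.4, 1.0, -0.7]
gripper_width: 85.7
```

Request:
{"name": "move_arm", "arguments": {"targets": [[[0.28, 0.74, -0.04, -0.002], [0.28, 0.74, -0.03, -0.003], [0.28, 0.74, -0.04, -0.002], [0.27, 0.74, -0.03, -0.003], [0.27, 0.74, -0.04, -0.002]]]}}

```text
time: 10.95
ee_pos: [562.3, 130.8, 188.6]
ee_rot: [1.0, -0.022, 0.0, -0.0]
force: [0.5, -0.2, -0.1]
gripper_width: 85.4
```

Request:
{"name": "move_arm", "arguments": {"targets": [[[0.27, 0.74, -0.03, -0.003], [0.27, 0.74, -0.04, -0.002], [0.27, 0.74, -0.03, -0.003], [0.26, 0.74, -0.04, -0.002], [0.26, 0.74, -0.03, -0.003]]]}}

```text
time: 11.37
ee_pos: [597.9, 18.2, 193.7]
ee_rot: [1.0, -0.016, 0.0, -0.0]
force: [0.0, 0.5, 1.1]
gripper_width: 84.9
```

Request:
{"name": "move_arm", "arguments": {"targets": [[[0.26, 0.74, -0.04, -0.002], [0.26, 0.74, -0.03, -0.003], [0.26, 0.74, -0.04, -0.002], [0.26, 0.74, -0.03, -0.003], [0.25, 0.75, -0.04, -0.002]]]}}

```text
time: 11.78
ee_pos: [633.4, -94.1, 199.0]
ee_rot: [1.0, -0.01, 0.0, 0.0]
force: [0.5, 0.7, 0.2]
gripper_width: 85.1
```

```bash
python3 - <<'E'
from bench import arm
from h import *
o=arm.get_obs(); cw=arm.camera('wrist'); print(o['time'],o['ee_pos'],yaw(o)); 
a=cw['img'][:,:,::-1].copy()
x,y,al=639,-92,-.02; R=np.array([[np.cos(al),-np.sin(al)],[np.sin(al),np.cos(al)]])
for q in proj(cw,[[*(R@l+[x,y]),83] for l in [[-7,-18],[7,-18],[7,18],[-7,18]]],o): cv2.circle(a,tuple(int(round(v)) for v in q),1,(0,255,255),-1)
cv2.imwrite('pics/w6.png',a); pickle.dump((o,cw),open('w6.pkl','wb'))
b=a[90:290,150:400]; cv2.imwrite('pics/w6z.png',cv2.resize(b,None,fx=3,fy=3,interpolation=cv2.INTER_CUBIC))
E
```

```text
11.7833 [633.43798386 -94.07445549 199.01299881] -0.019954227589158872
```

View pics/w6z.png

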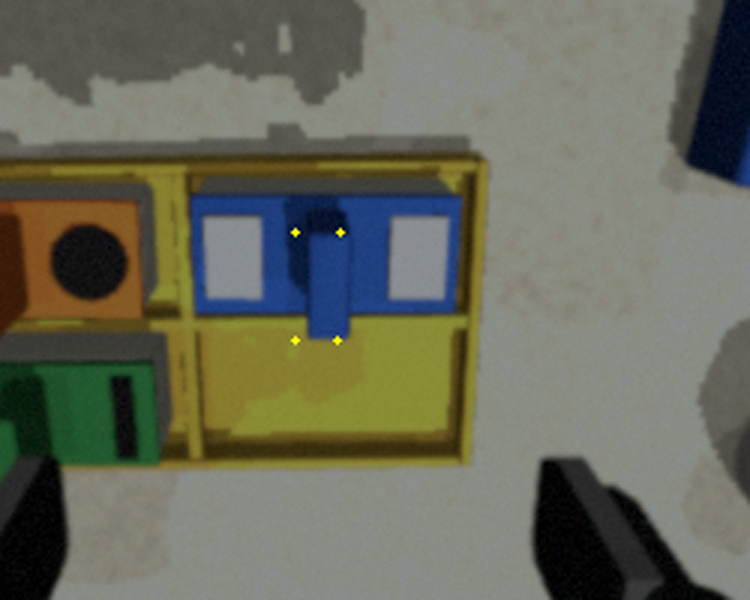

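```bash
python3 - <<'E'
from bench import arm
from h import *
plan(arm.get_obs(),[642.8,-91.5,68,-.02])
E
```

```text
[[0.05,-0.05,0.88,0.0],[0.05,-0.05,0.88,0.0],[0.05,-0.05,0.88,-0.001],[0.05,-0.05,0.87,0.0],[0.05,-0.05,0.88,-0.001]]
end [642.8 -91.5  67.9] -0.02
```

Request:
{"name": "move_arm", "arguments": {"targets": [[[0.12, -0.1, 0.7, 0], [0.12, -0.1, 0.9, 0], [0.06, -0.05, 0.9, 0], [0, 0, 0.9, 0], [0, 0, 0.6, 0]]]}}

```text
time: 12.25
ee_pos: [640.9, -85.2, 76.0]
ee_rot: [1.0, -0.01, -0.001, -0.0]
force: [-0.3, 1.0, 0.3]
gripper_width: 85.1
```

Request:
{"name": "move_arm", "arguments": {"targets": [[[0, 0, 0.2, 0], [0, 0, 0.1, 0], [0, 0, 0.05, 0], [0, 0, 0, 0], [0, 0, 0, 0]]]}}

```text
time: 12.67
ee_pos: [643.7, -85.9, 69.9]
ee_rot: [1.0, -0.01, 0.002, 0.0]
force: [0.5, 0.8, -0.2]
gripper_width: 85.5
```

```bash
python3 - <<'E'
from bench import arm
from h import *
o=arm.get_obs(); cw=arm.camera('wrist'); print(o['time'],o['ee_pos'],yaw(o)); cv2.imwrite('pics/w7.png',cw['img'][:,:,::-1])
E
```

```text
12.6667 [643.72483596 -85.87087084  69.89096742] -0.019949026029066643
```

View pics/w7.png

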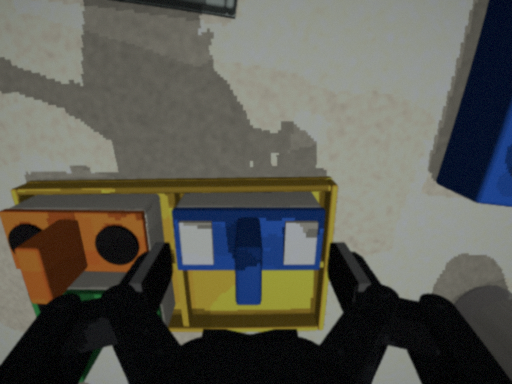

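Request:
{"name": "move_arm", "arguments": {"targets": [[[0, 0.1, 0.05, 0], [0, 0.09, 0.03, 0], [0, 0, 0, 0], [0, 0, 0, 0], [0, 0, 0, 0]]]}}

```text
time: 13.13
ee_pos: [642.1, -91.4, 65.6]
ee_rot: [1.0, -0.01, -0.0, -0.0]
force: [0.6, 0.2, -0.3]
gripper_width: 85.4
```

Request:
{"name": "move_arm", "arguments": {"targets": [[[0, 0, 0, 0], [0, 0, 0, 0], [0, 0, 0, 0], [0, 0, 0, 0], [0, 0, 0, 0]]], "grip": 1, "newtons": 50}}

```text
time: 13.55
ee_pos: [642.2, -91.3, 65.6]
ee_rot: [1.0, -0.01, 0.0, -0.0]
force: [-0.3, -0.3, 0.0]
gripper_width: 25.4
```

Request:
{"name": "move_arm", "arguments": {"targets": [[[0, 0, 0, 0], [0, 0, 0, 0], [0, 0, 0, 0], [0, 0, 0, 0], [0, 0, 0, 0]]]}}

```text
time: 13.97
ee_pos: [642.2, -91.3, 65.6]
ee_rot: [1.0, -0.01, 0.0, -0.0]
force: [0.1, -0.1, -0.4]
gripper_width: 13.1
```

Request:
{"name": "move_arm", "arguments": {"targets": [[[0, 0, -0.4, 0], [0, 0, -0.8, 0], [0, 0, -0.9, 0], [0, 0, -0.9, 0], [0, 0, -0.9, 0]]]}}

```text
time: 14.38
ee_pos: [641.5, -91.2, 184.0]
ee_rot: [1.0, -0.01, -0.001, -0.0]
force: [0.5, 0.4, -1.2]
gripper_width: 13.2
```

```bash
python3 - <<'E'
from bench import arm
from h import *
o=arm.get_obs(); cw=arm.camera('wrist'); print(o['time'],o['ee_pos'],yaw(o),o['gripper_width']); cv2.imwrite('pics/w8.png',cw['img'][:,:,::-1]); pickle.dump((o,cw),open('w8.pkl','wb'))
E
```

```text
14.3833 [641.53435623 -91.22191367 183.97555739] -0.020005411328062286 13.232143461897161
```

View pics/w8.png

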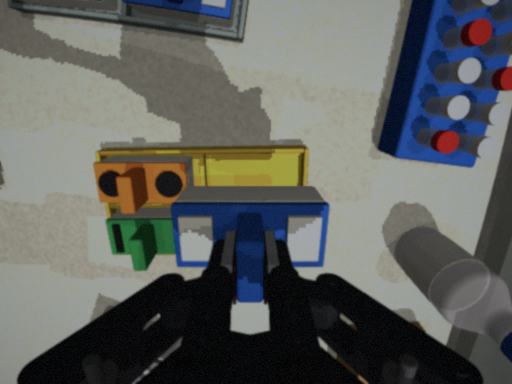

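```bash
python3 - <<'E'
from bench import arm
from h import *
plan(arm.get_obs(),[478,110,195,-.172])
E
```

```text
[[-0.57,-0.66,-0.01,0.015],[-0.58,-0.65,-0.01,0.015],[-0.59,-0.65,-0.01,0.015],[-0.6,-0.64,-0.01,0.015],[-0.61,-0.63,-0.01,0.015]]
[[-0.62,-0.62,-0.02,0.015],[-0.63,-0.61,-0.01,0.016],[-0.64,-0.59,-0.02,0.015],[-0.65,-0.59,-0.01,0.016],[-0.66,-0.57,-0.02,0.015]]
end [478.  110.  195.1] -0.172
```

Request:
{"name": "move_arm", "arguments": {"targets": [[[-0.57, -0.66, -0.05, 0.015], [-0.58, -0.65, -0.05, 0.015], [-0.59, -0.65, 0, 0.015], [-0.6, -0.64, 0, 0.015], [-0.61, -0.63, 0, 0.015]]]}}

```text
time: 14.85
ee_pos: [557.4, 10.7, 185.8]
ee_rot: [0.999, -0.048, -0.0, -0.0]
force: [0.2, 0.3, -0.9]
gripper_width: 13.1
```

Request:
{"name": "move_arm", "arguments": {"targets": [[[-0.62, -0.62, 0, 0.015], [-0.63, -0.61, 0, 0.016], [-0.64, -0.59, 0, 0.015], [-0.65, -0.59, 0, 0.016], [-0.66, -0.57, 0, 0.015]]]}}

```text
time: 15.27
ee_pos: [473.4, 111.5, 185.9]
ee_rot: [0.996, -0.086, 0.0, -0.0]
force: [-0.7, 1.6, -2.0]
gripper_width: 13.2
```

Request:
{"name": "move_arm", "arguments": {"targets": [[[0, 0, 0, 0], [0, 0, 0, 0], [0, 0, 0, 0], [0, 0, 0, 0], [0, 0, 0, 0]]]}}

```text
time: 15.68
ee_pos: [475.3, 110.0, 185.8]
ee_rot: [0.996, -0.086, 0.0, 0.0]
force: [-0.5, 1.0, -0.4]
gripper_width: 13.4
```

```bash
python3 - <<'E'
from bench import arm
from h import *
o=arm.get_obs(); cw=arm.camera('wrist'); print(o['time'],o['ee_pos'],yaw(o),o['gripper_width']); pickle.dump((o,cw),open('w9.pkl','wb'))
a=cw['img'][:,:,::-1].copy()
def draw(x,y,al,col):
    R=np.array([[np.cos(al),-np.sin(al)],[np.sin(al),np.cos(al)]])
    # bay1 rim inside corners, tray outer
    L=[[-112.5,2.5],[-2.5,2.5],[-2.5,60.5],[-112.5,60.5],[-117.5,65.5],[117.5,65.5],[-117.5,-65.5]]
    for q in proj(cw,[[*(R@l+[x,y]),22] for l in L],o): cv2.circle(a,tuple(int(round(v)) for v in q),1,col,-1)
draw(529,129,-.172,(0,255,255))
cv2.imwrite('pics/w9.png',a); b=a[80:270,140:430]; cv2.imwrite('pics/w9z.png',cv2.resize(b,None,fx=2.75,fy=2.75,interpolation=cv2.INTER_CUBIC))
E
```

```text
15.6833 [475.30405605 110.03440066 185.79809354] -0.17297343073613544 13.40326412739368
```

View pics/w9z.png

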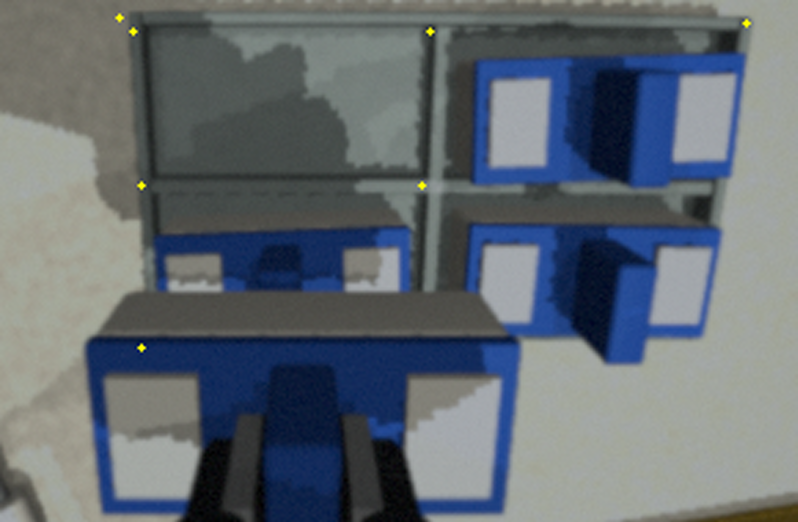

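```bash
python3 - <<'E'
from bench import arm
from h import *
c=arm.camera('top'); pickle.dump(c,open('t10.pkl','wb'))
a=c['img'][170:250,100:250][:,:,::-1]; cv2.imwrite('pics/t10.png',cv2.resize(a,None,fx=5,fy=5,interpolation=cv2.INTER_CUBIC))
E
```

```text
(no output)
```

View pics/t10.png

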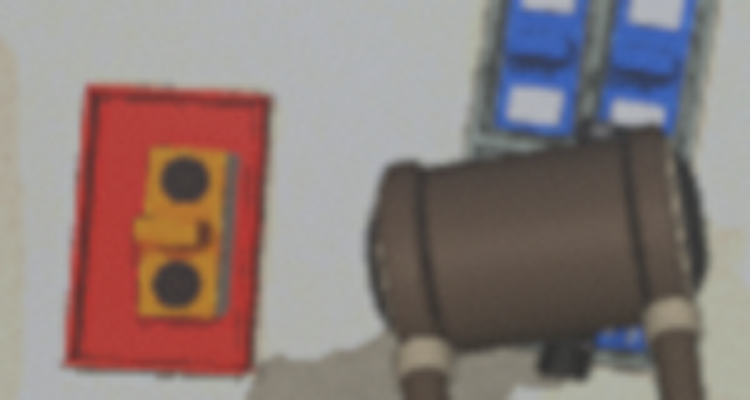

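```bash
python3 - <<'E'
from h import *
c=pickle.load(open('t10.pkl','rb'))
f=lambda L:[[x/5+100-.4,y/5+170-.4] for x,y in L]
P=back(c,f([[185,179],[176,285]]),48); print(P,P.mean(0))
print(back(c,f([[90,86],[271,96],[251,374],[67,366]]),25).mean(0))
E
```

```text
[[518.73299881 353.1236849   48.        ]
 [458.16540955 358.10102678  48.        ]] [488.44920418 355.61235584  48.        ]
[490.1279439 367.1330167  25.       ]
```

```bash
python3 - <<'E'
from bench import arm
from h import *
plan(arm.get_obs(),[480.3,172,186,-.172],step=20)
E
```

```text
[[-0.04,-0.41,0.0,0.0],[-0.04,-0.41,0.0,0.0],[-0.03,-0.41,0.0,0.0],[-0.04,-0.42,-0.01,-0.001],[-0.03,-0.41,0.0,0.0]]
end [480.4 171.9 185.9] -0.172
```

Request:
{"name": "move_arm", "arguments": {"targets": [[[-0.04, -0.41, 0, 0], [-0.04, -0.41, 0, 0], [-0.03, -0.41, 0, 0], [-0.04, -0.42, 0, 0], [-0.03, -0.41, 0, 0]]]}}

```text
time: 16.2
ee_pos: [479.8, 174.3, 185.5]
ee_rot: [0.996, -0.086, -0.0, -0.0]
force: [-0.3, 0.2, -1.7]
gripper_width: 13.4
```

Request:
{"name": "move_arm", "arguments": {"targets": [[[0, 0, 0.4, 0], [0, 0, 0.6, 0], [0, 0, 0.6, 0], [0, 0, 0.4, 0], [0, 0, 0, 0]]]}}

```text
time: 16.62
ee_pos: [476.6, 171.9, 121.7]
ee_rot: [0.996, -0.085, -0.004, 0.001]
force: [-1.2, -0.4, -1.4]
gripper_width: 13.0
```

```bash
python3 - <<'E'
from bench import arm
from h import *
o=arm.get_obs(); cw=arm.camera('wrist'); cs=arm.camera('side'); print(o['time'],o['ee_pos'],yaw(o),o['gripper_width'])
a=cw['img'][:,:,::-1]; b=cs['img'][180:300,180:340][:,:,::-1]; 
cv2.imwrite('pics/w11.png',a); cv2.imwrite('pics/s11.png',cv2.resize(b,None,fx=4,fy=4,interpolation=cv2.INTER_CUBIC))
E
```

```text
16.6167 [476.55370986 171.89297266 121.70720789] -0.1711800300854954 12.996378792099868
```

View pics/w11.png

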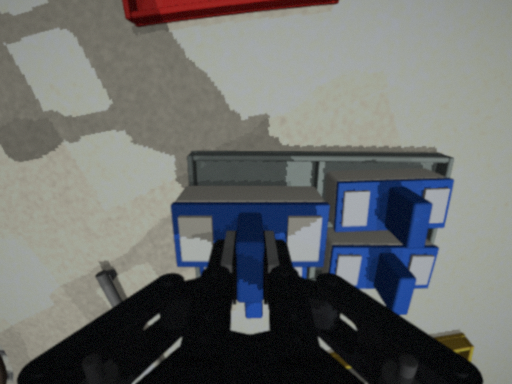

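View pics/s11.png

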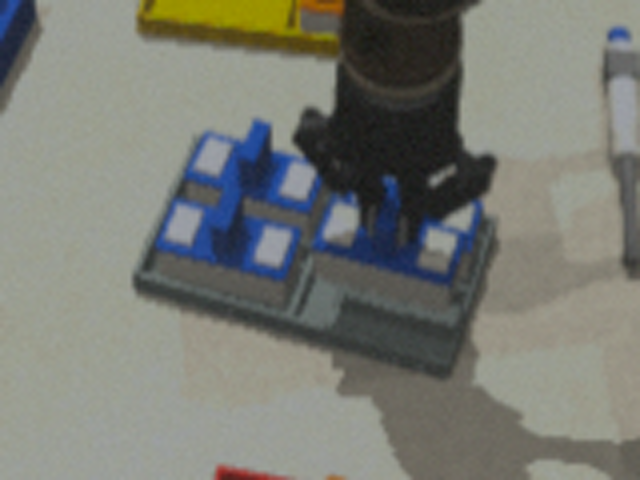

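Request:
{"name": "move_arm", "arguments": {"targets": [[[0, 0, 0.2, 0], [0, 0, 0, 0], [0, 0, 0, 0], [0, 0, 0, 0], [0, 0, 0, 0]]]}}

```text
time: 17.13
ee_pos: [480.2, 172.6, 120.1]
ee_rot: [0.996, -0.086, 0.001, -0.0]
force: [-0.5, -0.6, -1.0]
gripper_width: 13.2
```

Request:
{"name": "move_arm", "arguments": {"targets": [[[0, 0, 0.3, 0], [0, 0, 0.35, 0], [0, 0, 0.3, 0], [0, 0, 0.2, 0], [0, 0, 0.1, 0]]]}}

```text
time: 17.55
ee_pos: [478.3, 172.1, 80.1]
ee_rot: [0.996, -0.086, -0.002, 0.001]
force: [-0.4, 0.5, -1.5]
gripper_width: 13.3
```

Request:
{"name": "move_arm", "arguments": {"targets": [[[0, 0, 0.1, 0], [0, 0, 0.05, 0], [0, 0, 0.05, 0], [0, 0, 0, 0], [0, 0, 0, 0]]]}}

```text
time: 17.97
ee_pos: [480.1, 172.6, 76.3]
ee_rot: [0.996, -0.086, 0.0, -0.0]
force: [-0.2, 0.1, -1.7]
gripper_width: 13.4
```

Request:
{"name": "move_arm", "arguments": {"targets": [[[0, 0, 0.12, 0], [0, 0, 0.1, 0], [0, 0, 0.06, 0], [0, 0, 0, 0], [0, 0, 0, 0]]]}}

```text
time: 18.38
ee_pos: [479.6, 172.4, 67.4]
ee_rot: [0.996, -0.086, -0.0, 0.0]
force: [-0.0, -0.5, -1.4]
gripper_width: 13.3
```

Request:
{"name": "move_arm", "arguments": {"targets": [[[0, 0, 0.02, 0], [0, 0, 0.02, 0], [0, 0, 0.01, 0], [0, 0, 0, 0], [0, 0, 0, 0]]]}}

```text
time: 18.8
ee_pos: [479.8, 172.5, 66.2]
ee_rot: [0.996, -0.086, 0.0, -0.0]
force: [0.6, -0.4, -1.4]
gripper_width: 13.5
```

```bash
python3 - <<'E'
from bench import arm
from h import *
o=arm.get_obs(); cw=arm.camera('wrist'); cs=arm.camera('side'); print(o['time'],o['ee_pos'],o['force'])
a=cw['img'][:,:,::-1]; b=cs['img'][180:300,180:340][:,:,::-1]; 
cv2.imwrite('pics/w12.png',a); cv2.imwrite('pics/s12.png',cv2.resize(b,None,fx=4,fy=4,interpolation=cv2.INTER_CUBIC))
E
```

```text
18.8 [479.79495452 172.50835236  66.18871786] [ 0.64463249 -0.39030945 -1.37697052]
```

View pics/w12.png

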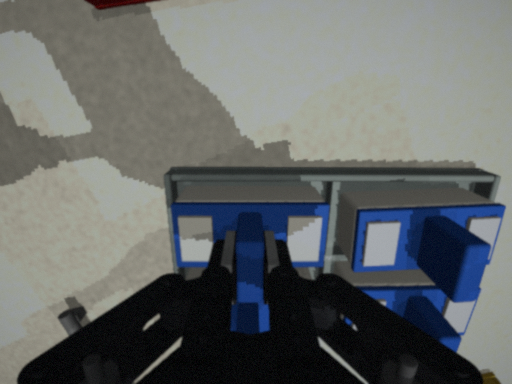

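View pics/s12.png

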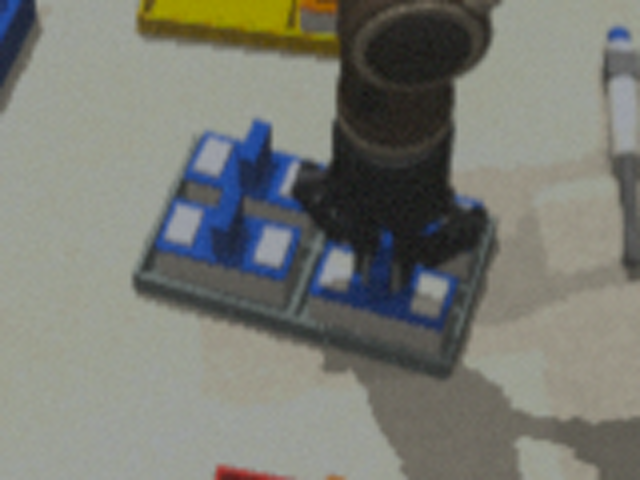

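Pack 5 sits inside bay1's walls in both views. The force reading still shows its weight hanging on the gripper, so I'll creep down until it touches.

Request:
{"name": "move_arm", "arguments": {"targets": [[[0, 0, 0.02, 0], [0, 0, 0.02, 0], [0, 0, 0.02, 0], [0, 0, 0, 0], [0, 0, 0, 0]]]}}

```text
time: 19.32
ee_pos: [480.0, 172.6, 65.5]
ee_rot: [0.996, -0.086, -0.0, 0.0]
force: [-2.5, -0.5, 7.3]
gripper_width: 13.2
```

Contact at about 7 N, at the height where it was gripped. Releasing.

Request:
{"name": "move_arm", "arguments": {"targets": [[[0, 0, 0, 0], [0, 0, 0, 0], [0, 0, 0, 0], [0, 0, 0, 0], [0, 0, 0, 0]]], "grip": -1}}

```text
time: 19.73
ee_pos: [479.7, 172.5, 64.2]
ee_rot: [0.996, -0.086, -0.0, 0.0]
force: [0.0, -0.9, 0.0]
gripper_width: 72.5
```

Request:
{"name": "move_arm", "arguments": {"targets": [[[0, 0, -0.3, 0], [0, 0, -0.7, 0], [0, 0, -0.9, 0], [0, 0, -0.9, 0], [0, 0, -0.9, 0]]]}}

```text
time: 20.15
ee_pos: [479.5, 172.4, 176.9]
ee_rot: [0.996, -0.086, -0.0, 0.0]
force: [0.4, 0.8, -0.3]
gripper_width: 85.3
```

Request:
{"name": "move_arm", "arguments": {"targets": [[[-0.3, 0.2, -0.7, 0], [-0.5, 0.4, -0.5, 0], [-0.5, 0.6, 0, 0], [-0.5, 0.8, 0, 0], [-0.5, 0.8, 0, 0]]]}}

```text
time: 20.57
ee_pos: [396.9, 101.2, 212.4]
ee_rot: [0.996, -0.085, 0.001, -0.0]
force: [1.0, -0.2, 1.5]
gripper_width: 85.4
```

Request:
{"name": "move_arm", "arguments": {"targets": [[[-0.3, 0.8, 0, 0], [-0.3, 0.8, 0, 0], [-0.3, 0.8, 0, 0], [-0.2, 0.8, 0, 0], [0, 0.4, 0, 0]]]}}

```text
time: 20.98
ee_pos: [344.6, -0.7, 211.6]
ee_rot: [0.996, -0.086, -0.0, 0.0]
force: [0.6, 0.8, -1.3]
gripper_width: 85.9
```

```bash
python3 - <<'E'
from bench import arm
from h import *
o=arm.get_obs(); ct=arm.camera('top'); cs=arm.camera('side'); print(o['time'],o['ee_pos']); pickle.dump(ct,open('t13.pkl','wb'))
b=ct['img'][120:280,90:340][:,:,::-1]; cv2.imwrite('pics/t13.png',cv2.resize(b,None,fx=3.2,fy=3.2,interpolation=cv2.INTER_CUBIC))
b=cs['img'][140:370,170:400][:,:,::-1]; cv2.imwrite('pics/s13.png',cv2.resize(b,None,fx=2.6,fy=2.6,interpolation=cv2.INTER_CUBIC))
E
```

```text
20.9833 [344.565795    -0.65106783 211.58268415]
```

View pics/t13.png

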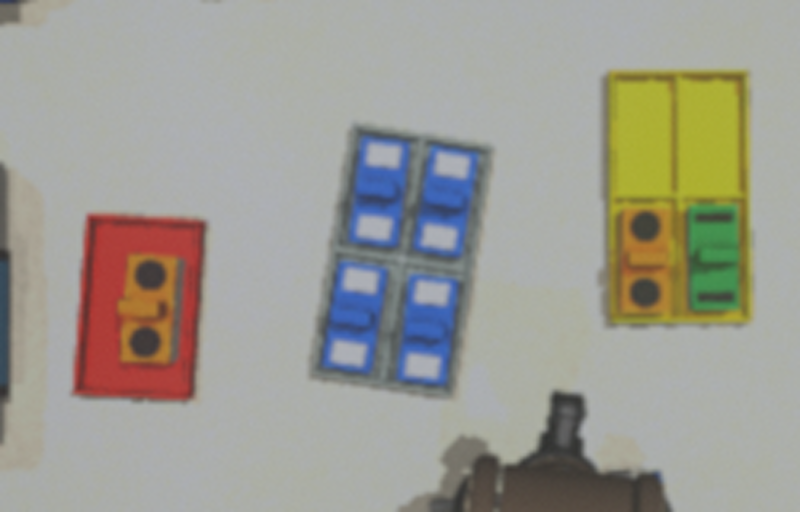

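View pics/s13.png

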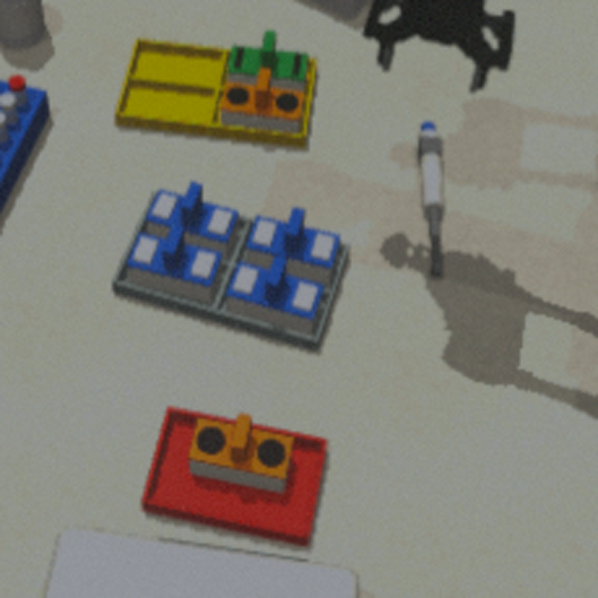

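Both views show four blue packs in the kit tray, with the new one at about (350,317) in the zoomed top picture. The orange pack lies flat in the red tray at (148,308), and the orange and green stock packs haven't visibly moved. Handing in.

```bash
python3 - <<'E'
from bench import arm
from h import *
c=pickle.load(open('t13.pkl','rb')); f=lambda L:[[x/3.2+90-.35,y/3.2+120-.35] for x,y in L]
print('p5',back(c,f([[361,280],[349,353]]),48).mean(0)+[2.3,2,0],'p4',back(c,f([[150,275],[144,342]]),48).mean(0)+[2.3,2,0])
print(arm.finish_job())
E
```

```text
p5 [480.07754388 172.5071789   48.        ] p4 [490.59294147 357.93103961  48.        ]
the job is handed in; nothing more can be done
None
```

The wrong pack is out and the matching one is in its place. I handed the job in just after 21 s on the robot's clock; no verdict is reported.

- **Orange pack (pack_4):** it was in kit_bay1, the near bay on the +y side. I set it down in the red returns tray, about 12 mm from the tray's centre, mostly in y. It looks upright and flat in the last pictures.
- **Blue pack (pack_5):** I moved it from the yellow stock tray into kit_bay1. The last top picture puts it at (480.1, 172.5) mm, and my estimate of the bay centre is (480.3, 172) mm. Both packs were lowered until they touched the floor (6–7 N) before I let go.
- **Everything else:** the other blue packs and the orange and green stock packs looked unmoved in the last top and side pictures. The arm was clear of everything. I did not check the tip box again, but the arm didn't work near it.

**Disagreements:**
- The top camera read positions about 2 mm low in x and y compared with the arm, and about 3 mm low in x compared with the wrist camera. I corrected the bay target, and that last pack_5 reading, for this.
- While lining up on pack_5 I overshot by about 6 mm in y with the gripper open; I corrected it before gripping.

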